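# Take the colour-dial padlock off the medicine box

### The arm

A 7-joint arm with a two-finger parallel gripper is mounted at the origin on a cart in front of the work surface, level with it; the furniture and walls round the work are solid. World frame = base frame: x ahead of the robot, y to its left, z up, the work surface at z = 0. Lengths are in m, angles in rad, forces in N, time in s.
With the tool pointing down it reaches from about 0.425 to 0.875 m from the base axis. Payload 4.7 kg.
Tool frame: the origin (TCP) lies midway between the tips of the shut fingers; the grasp point (between the pads) lies 19 mm behind it; z points along the fingers, y is the line along which they close (so a half turn about z gives the same grasp; the last joint's range is limited). The gripper opens to 87 mm and grips with 3 to 60 N. Pads are 19 mm wide; open, the fingers measure 117 mm over their backs; the gripper's body (75 mm by 190 mm) begins 51 mm behind the grasp point.
Start: joints at [-1.214, 0.321, -0.07, 1.45, 0.023, 1.371, -0.057], TCP at [0.219, 0.612, 0.223] pointing down, gripper open.
Joint ranges: [-2.86, 2.86], [-0.3, 2.09], [-1.38, 1.24], [0.06, 2.45], [-1.56, 4.7], [0.09, 2.05], [-2.69, 2.69]. Speed limits (rad/s): [2.57, 2.57, 3.14, 3.14, 3.14, 3.14, 3.14].

### API

Orientations are given as a rotation vector (axis times angle).
In Python, from bench import ctrl gives the robot as it stands. The module is installed in compiled form; this text tells all that it offers.
- The arm moves only by the shell command python3 -m handwheel 'ROWS' [FORCE]. ROWS is JSON, a list of rows, each a list of 7 numbers: the finger opening in m, from 0 to 0.087, then the shift along the tool's x, y, z in m, then the turn, a rotation vector about the tool's x, y, z in degrees. A call has 1 to 12 rows; each row shifts and turns the commanded pose from where the row before left it, along the tool's axes as they then stand; what a row does not reach is not made up. A row lasts 1/8 s, in which the tool goes at most 62.5 mm and 10.7 degrees, less where a joint would pass 70% of its speed; a pose out of reach is approached as far as the arm can. A call is refused whole if a number of a shift passes 0.0625 or a number of a turn 10.7, either way. A call with a gripper value outside its range is refused whole. The fingers move at their own pace and stop on an object; FORCE is the grip in N (left out, the last holds). Time passes only in rows, so rows that do not move let the fingers close. It gives the time, the measured TCP pose, the force, the opening and the grip force at its end, in the units of the state.
- ctrl.get_state(): the state, without advancing time (a new reading comes with each control period).
- ctrl.get_image(name): name is "scene" or "side" or "wrist"; returns (picture, depth): 420x560x3 uint8, blue, green, red; 420x560 float32, m along the optical axis (not along the pixel's ray), 0 where there is no reading.
- ctrl.camera_info(name): a dict with "intrinsics" (3x3 intrinsics, pixels), "D" ([k1, k2, p1, p2, k3] as OpenCV has them; the pictures are not rectified), "R" (3x3) and "t" (3): a world point X has camera coordinates R X + t. Camera axes: x right, y down, z forward; pixel columns grow to the right and rows downward; lengths in m; the calibration is good to about 2 mm. A picture is of the moment at which its call begins: read the wrist's pose just before it. camera_info takes no time and is no camera call; for the wrist camera it gives the pose at the moment of the call.
- ctrl.close_job(): hands the job in; it is judged then, once.
The state is a dict: "time": time; "joint_positions": joint angles; "qd": joint speeds; "joint_torque": joint torques, N m; "position": TCP position; "tool_rot": TCP orientation; "ft_force": force on the tool from outside, world axes, zero at the start; "torque": the same for the moment, N m; "grip_width": opening from 0.0 (shut) to 1.0 (fully open); "grip_force": force on a finger pad.
Only numpy, scipy, OpenCV 4.12 (cv2) and the standard library are available. Lean on these libraries where they do the work, as an engineer would, in place of code of your own. Each camera call takes 0.05 s, during which the arm holds its last target. There are 200 camera calls.

### The job

Unlock the dial padlock on the white medicine box: turn its dial clockwise until the white pointer clicks in at the blue dot and no farther, then back anticlockwise until it clicks in at the red dot, and pull the lock body straight away from the staple so that the shackle slides fully open. Unhook the lock from the staple and hold it up, dial facing up and shackle still open, at least 10 cm above the box; finish while still holding it there, and leave everything else on the table where it stands.

Things in the scene. Friction and masses are not known exactly. Their poses are not given: they have to be found in the camera images.
- medicine_box: White steel box with a green cross, fixed, 200 (x) x 240 (y) mm, flat lid at z = 90 mm; origin at the centre of its underside, x to the rear, y left, z up. Its top is two leaves with a seam along x; a steel hasp strap (20 mm wide in x, 2.5 mm thick) lies across the seam and over the staple.
- staple (a point): Centre of the staple's opening, 12 mm above the lid, box axes. Upright arch of 5 mm rod: legs 8.5 mm left and right of this point, the opening between them 12 mm wide and up to 18 mm above the lid, seen through along x; crown 23 mm high. The lock's short shackle leg passes through it along x, so the staple's right leg stands inside the shackle.
- padlock: Loose metal padlock, 0.4 kg, face up on the lid. Origin on its underside below the dial's axis; x to the shackle (box x within 3 degrees), y left, z up. Body 50 mm wide in y (flat sides), 24 thick, x = -30 to +30 mm; its nose (x > 18) is 46 wide and 4 mm off the lid to pass over the strap. Staple centre at first x = 49, y = 13 mm in this frame, within 2.5 mm.
- lock_grip (a point): Grip point of the lock, between its two flat sides (50 mm apart in y), 12 mm above its underside, 6 mm behind the dial's axis. Padlock axes.
- dial_knob (a point): Centre of the dial's round black knob, 34 mm above the lock's underside: 24 mm across, from 27 to 41 mm above the underside; the grey disc below it is 35 mm across. x points along the white pointer, z up.
- dial (a joint): Turn of the dial, rad, growing clockwise seen from above: 0 = pointer at the red dot, 1.047 = at blue. It clicks into a notch every 0.524 rad, pulled in from within 0.2 rad; leaving one takes about 0.03 N m. Starts between -1.25 and -0.35. While turned, the lock itself shifts and yaws a few degrees in the staple: judge by this value.
- red_dot (a point): Red dot on the lock's face, 21 mm from the dial's axis on the shackle side (lock +x). With the pointer here after blue, both wheels inside have their gates in line and the shackle can slide (each gate is good to about 0.15 rad).
- blue_dot (a point): Blue dot on the lock's face, 60 degrees clockwise of red. Turning clockwise to it carries a hidden wheel to its place, turning back leaves it there; going a notch past blue carries it too far. (A yellow dot 150 and a green dot 240 degrees clockwise of red are not used.)
- shackle (a joint): How far the shackle is out, m: 0 locked, 0.018 fully open; along lock x, stays where left (friction 1.5 N). Locked, the bow's inside is at x = 56 and its outside at 63 mm in the lock's frame. Pulling the body to lock -x, the bow catches on the staple after about 4.5 mm (+-2), then the shackle comes out: 23 mm in all to the solid stop.
- shackle_tip (a point): End of the short leg (7 mm rod, y = +13 mm in the lock's frame; the long leg is at -13). x = 26 mm locked (inside the body), 44 open: then a 14 mm gap to the body's front (x = 30) lets the staple's right leg out: push the open lock forward until the staple's centre is at x = 37 mm in its frame, then go right (lock -y) 25 mm or more.
- vitamin_bottle: White supplement bottle, 62 mm across, 159 mm high, at the right; origin at the bottom. Leave it.
- mug: Mug, 83 mm across, 93 mm high, at the right; origin at the bottom. Leave it.
- lemon: Lemon, 78 x 55 mm, at the front right. Leave it.
- spice_0: Spice jar, 45 mm across, 100 mm high, behind the box. Leave it.
- spice_1: Spice jar, 47 mm across, 98 mm high, behind the box. Leave it.
- spice_2: Spice jar, 43 mm across, 100 mm high, behind the box. Leave it.

How it is judged:
By the outcome, as a careful person would: the job done as asked, in the order asked, and still so for the second after the job is handed in, while the arm keeps its last pose, push and grip.
It also fails if it takes over 51 s, if anything falls off the work surface, if the arm or the gripper's body presses on something with over 40 N, if the wrist force passes 120 N, or if a joint passes its speed limit or range.

## Working session

There is one attempt and no reset: what is moved stays moved. The work goes in short steps, Python scripts to look and compute and a shell command to move; the robot and the scene stay as the last step left them, time stands still between calls to the robot, and variables do not carry over. Pictures are saved under pics/ and viewed, at most 10 in all, crops included, and the job is handed in when it is done.

```bash
mkdir -p pics; cat > h.py <<'E'
import numpy as np, cv2
from bench import ctrl
from scipy.spatial.transform import Rotation as Ro
def snap(n,f):
    info=ctrl.camera_info(n); im,d=ctrl.get_image(n); cv2.imwrite('pics/'+f+'.png',im); np.savez('pics/'+f+'.npz',d=d,K=info['intrinsics'],D=info['D'],R=info['R'],t=info['t']); return im,d,info
def ray(z,u,v):
    p=cv2.undistortPoints(np.array([[[u,v]]],float),np.array(z['K'],float),np.array(z['D'],float))[0,0]
    R=np.array(z['R']);t=np.array(z['t']).ravel()
    return -R.T@t, R.T@np.array([p[0],p[1],1.])
def at_z(f,u,v,h):
    z=np.load('pics/'+f+'.npz');c,r=ray(z,u,v);return c+r*(h-c[2])/r[2]
def at_d(f,u,v):
    z=np.load('pics/'+f+'.npz');c,r=ray(z,u,v);return c+r*z['d'][int(round(v)),int(round(u))]
def tri(a,b):
    A=[];B=[]
    for f,u,v in (a,b):
        c,r=ray(np.load('pics/'+f+'.npz'),u,v);r=r/np.linalg.norm(r);P=np.eye(3)-np.outer(r,r);A.append(P);B.append(P@c)
    x=np.linalg.lstsq(np.vstack(A),np.hstack(B),rcond=None)[0];return x
E
python3 - <<'E'
from h import *
a=snap('scene','scene0')[0];b=snap('side','side0')[0]
s=ctrl.get_state();print(s['position'],Ro.from_rotvec(s['tool_rot']).as_matrix().round(3),s['time'],s['ft_force'])
w=snap('wrist','wrist0')[0]
cv2.imwrite('pics/m0.png',cv2.resize(np.vstack([np.hstack([a,b]),np.hstack([w,w*0])]),(800,600)))
for n in('scene','side','wrist'):
    i=ctrl.camera_info(n);R=np.array(i['R']);print(n,(-R.T@np.array(i['t']).ravel()).round(3),R[2].round(2))
E
```

```text
[0.21834961 0.61169737 0.2215679 ] [[-0.942  0.336 -0.   ]
 [ 0.336  0.942 -0.002]
 [-0.    -0.002 -1.   ]] 0.1 [-0.81634268 -0.11343853  0.12296791]
scene [ 0.139 -0.646  0.803] [ 0.38  0.51 -0.77]
side [ 0.288 -0.918  0.611] [ 0.22  0.81 -0.54]
wrist [0.147 0.638 0.385] [ 0.26 -0.09 -0.96]
```

View pics/m0.png

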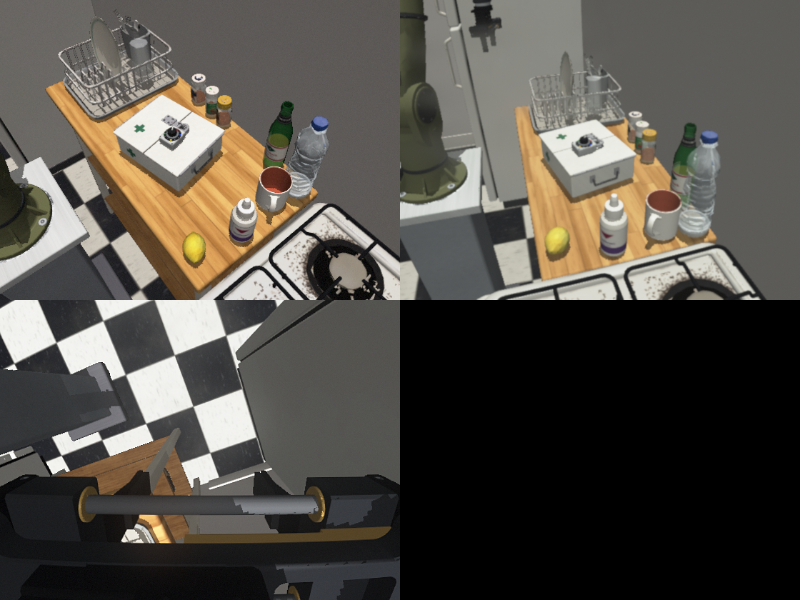

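The montage shows the box with the lock at about (245,189) in scene and (265,203) in side. I'll enlarge both.

```bash
python3 - <<'E'
from h import *
a=cv2.imread('pics/scene0.png')[155:215,205:285];b=cv2.imread('pics/side0.png')[175:235,225:305]
cv2.imwrite('pics/c0.png',np.vstack([cv2.resize(x,(640,480),interpolation=cv2.INTER_CUBIC)[90:390] for x in(a,b)]))
E
```

```text
(no output)
```

View pics/c0.png

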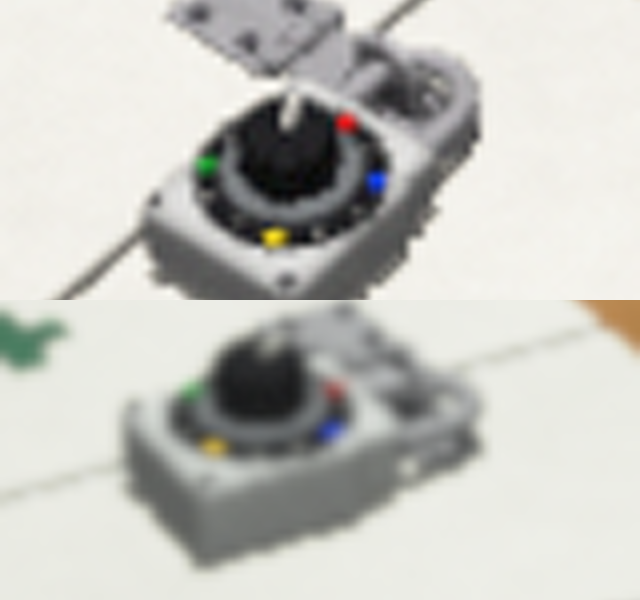

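Dots seen, crop pixels: scene red (346,122), blue (376,181), yellow (275,236), green (206,163); side red (334,388), blue (331,430), yellow (214,446), green (191,390). The pointer is somewhat anticlockwise of red.

```bash
python3 - <<'E'
from h import *
S=dict(r=(346,122),b=(376,181),y=(275,236),g=(206,163));T=dict(r=(334,388),b=(331,430),y=(214,446),g=(191,390))
s=lambda p:('scene0',205+(p[0]+.5)/8-.5,155+(p[1]+90.5)/8-.5)
t=lambda p:('side0',225+(p[0]+.5)/8-.5,175+(p[1]-210+.5)/8-.5)
P=[];ang=[0,-60,-150,-240]
for k in 'rbyg':
    print(k,tri(s(S[k]),t(T[k])).round(4),at_z(*s(S[k]),.114).round(4),at_z(*t(T[k]),.114).round(4),at_d(*s(S[k])).round(4))
for f,D,q in((s,S,'scene'),(t,T,'side')):
    X=np.array([at_z(*f(D[k]),.114)[:2] for k in 'rbyg'])
    # complex fit X = c + a*e^{i ang}
    e=.021*np.exp(1j*np.radians(ang));A=np.c_[e,np.ones(4)];sol,res,_,_=np.linalg.lstsq(A,X[:,0]+1j*X[:,1],rcond=None)
    print(q,'scale',abs(sol[0]),'yaw',np.degrees(np.angle(sol[0])),'c',sol[1],np.abs(A@sol-X[:,0]-1j*X[:,1]))
p=at_z(*s((293,97)),.131)
print('ptr tip',p, at_z(*s((288,125)),.131))
E
```

```text
r [ 0.4819 -0.1072  0.1183] [ 0.4844 -0.1037  0.114 ] [ 0.4832 -0.1005  0.114 ] [ 0.4833 -0.1053  0.1161]
b [ 0.4758 -0.128   0.1189] [ 0.4786 -0.1241  0.114 ] [ 0.4773 -0.1205  0.114 ] [ 0.4771 -0.1265  0.1171]
y [ 0.446  -0.1278  0.1196] [ 0.4491 -0.1232  0.114 ] [ 0.4472 -0.1193  0.114 ] [ 0.4485 -0.1243  0.1154]
g [ 0.447  -0.0971  0.1183] [ 0.4496 -0.0933  0.114 ] [ 0.4477 -0.0905  0.114 ] [ 0.4499 -0.0928  0.1134]
scene scale 1.000523757517414 yaw 13.631963385427918 c (0.46412826055108675-0.10870211729569379j) [0.00017617 0.00019405 0.00020754 0.00018284]
side scale 1.0002943759721634 yaw 13.67548504329721 c (0.4625565317598481-0.10531008150475007j) [0.00030118 0.00023391 0.00057119 0.00053635]
ptr tip [ 0.47068577 -0.10235899  0.131     ] [ 0.46439458 -0.10913015  0.131     ]
```

```bash
python3 - <<'E'
from h import *
z=np.load('pics/scene0.npz');d=z['d'];v,u=np.mgrid[0:420:3,0:560:3]
p=cv2.undistortPoints(np.c_[u.ravel(),v.ravel()].astype(float)[:,None],z['K'],z['D'])[:,0]
q=d[v,u].ravel();C=np.c_[p*q[:,None],q];C=C[q>0];W=(C-z['t'].ravel())@z['R']
H=np.full((14,14),-9.)
for x,y,h in W:
    i=int((x-.2)/.05);j=int((y+.45)/.1)
    if 0<=i<14 and 0<=j<14 and h<.7 and x>.2 and y>-.45:H[i,j]=max(H[i,j],h)
print('rows x .2+.05i, cols y -.45+.1j');print((H*100).round().astype(int))
E
```

```text
rows x .2+.05i, cols y -.45+.1j
[[-900 -900 -900  -88  -88  -88  -88  -88  -88  -88  -87  -88  -30    1]
 [   0    0    0    0    1    0    0    0    0    0  -88  -88  -88   12]
 [   6    5    0    0    9    1    3    3    3    0  -88  -88  -58   17]
 [   5    3    9    9    9    0   14   14   14    0  -88  -88  -56   16]
 [  14    0    9   12    9    9   14    9   14 -900 -900 -900 -900   14]
 [  16    1    9   13    9    9   21   15   22 -900 -900 -900  -21   12]
 [   9    0    9   11    9    9   23   25   24 -900 -900 -900 -900   11]
 [   9    9    9    9    9 -900   17   23   22 -900 -900 -900 -900    9]
 [  26   10    1    0    0    0   17   21   20 -900 -900 -900  -20    7]
 [  27   24    0   10   10   10   14   15   15 -900 -900 -900 -900    6]
 [  53   50   46   42   38   34   30   27   23   19   15   11    7    4]
 [-900 -900 -900 -900 -900 -900 -900 -900 -900 -900 -900 -900 -900 -900]
 [-900 -900 -900 -900 -900 -900 -900 -900 -900 -900 -900 -900 -900 -900]
 [-900 -900 -900 -900 -900 -900 -900 -900 -900 -900 -900 -900 -900 -900]]
```

```bash
python3 -m handwheel '[[0.087,-0.026,0.009,-0.047,0,0,0],[0.087,-0.026,0.009,-0.047,0,0,0],[0.087,-0.026,0.009,-0.047,0,0,0],[0.087,-0.033,-0.052,0,0,0,0],[0.087,-0.033,-0.052,0,0,0,0],[0.087,-0.033,-0.052,0,0,0,0],[0.087,-0.033,-0.052,0,0,0,0],[0.087,-0.033,-0.052,0,0,0,0],[0.087,-0.033,-0.052,0,0,0,0],[0.087,-0.033,-0.052,0,0,0,0],[0.087,-0.033,-0.052,0,0,0,0],[0.087,-0.033,-0.052,0,0,0,0]]' 20
```

```text
time: 1.65
position: [0.4235, 0.0687, 0.3635]
tool_rot: [0.536, 3.095, 0.001]
ft_force: [0.8, 0.3, 0.1]
grip_width: 0.997
grip_force: 0.0
```

```bash
python3 -m handwheel '[[0.087,-0.033,-0.052,0,0,0,0],[0.087,-0.033,-0.052,0,0,0,0],[0.087,-0.033,-0.052,0,0,0,0],[0.087,0,0,0,0,0,10.6],[0.087,0,0,0,0,0,10.6],[0.087,0,0,0,0,0,10.6],[0.087,0,0,0,0,0,10.6],[0.087,0,0,0,0,0,10.6],[0.087,0,0,0,0,0,10.6],[0.087,0,0,0,0,0,10.6],[0.087,0,0,0,0,0,10.6],[0.087,0,0,0,0,0,10.6]]'; python3 - <<'E'
from h import *
s=ctrl.get_state();R=Ro.from_rotvec(s['tool_rot']).as_matrix();print(np.degrees(np.arctan2(R[1,1],R[0,1])),s['joint_positions'])
E
```

```text
time: 3.15
position: [0.4641, -0.1094, 0.3633]
tool_rot: [-2.655, -1.679, 0.0]
ft_force: [0.2, 0.3, -0.6]
grip_width: 1.001
grip_force: 0.0
-25.38630693849352 [-0.42913645 -0.11797534  0.55020949  1.63509163  0.06147185  1.60746316
 -0.32287015]
```

```bash
python3 -m handwheel '[[0.087,0,0,0.02,0,0,10.5],[0.087,0,0,0.02,0,0,10.5],[0.087,0,0,0,0,0,0]]'; python3 - <<'E'
from h import *
a=snap('wrist','w1')[0]
s=ctrl.get_state();R=Ro.from_rotvec(s['tool_rot']).as_matrix();print(np.degrees(np.arctan2(R[1,1],R[0,1])),s['joint_positions'])
z=np.load('pics/w1.npz')
for X in([.4635,-.108,.131],[.4837,-.103,.114]): print(cv2.projectPoints(np.array([X]),cv2.Rodrigues(z['R'])[0],z['t'],z['K'],z['D'])[0])
E
```

```text
time: 3.52
position: [0.4633, -0.1093, 0.3222]
tool_rot: [-2.911, -1.178, 0.004]
ft_force: [-1.3, 1.4, 0.2]
grip_width: 0.997
grip_force: 0.0
-45.846889556073116 [-0.40137903 -0.11441968  0.53061935  1.71182636  0.05786573  1.52976193
 -0.67623916]
[[[282.05302907 187.26240277]]]
[[[290.40276668 170.38850934]]]
```

View pics/w1.png

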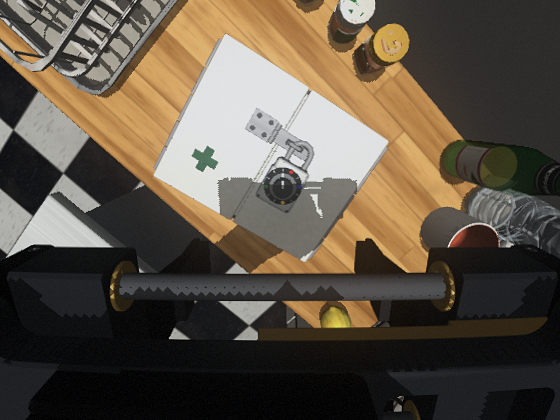

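The wrist view shows the lock at (282,187), unoccluded, pointer near red. Enlarging it.

```bash
python3 - <<'E'
from h import *
a=cv2.imread('pics/w1.png')[130:220,235:335]
cv2.imwrite('pics/w1c.png',cv2.resize(a,(600,540),interpolation=cv2.INTER_CUBIC))
E
```

```text
(no output)
```

View pics/w1c.png

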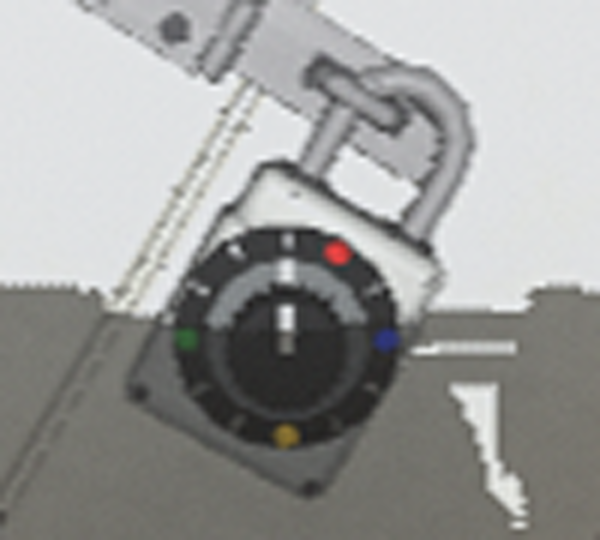

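Crop dots: red (339,253), blue (387,341), yellow (287,436), green (187,339); pointer line (287,270)-(287,345), one notch (30°) anticlockwise of red. Staple crown (318,75)-(392,118).

```bash
cat >> h.py <<'E'
ANG=np.radians([0,-60,-150,-240])
def fit(f,px,h=.114):
    X=np.array([at_z(f,*p,h)[:2] for p in px]);e=.021*np.exp(1j*ANG);A=np.c_[e,np.ones(4)];c=X[:,0]+1j*X[:,1]
    s=np.linalg.lstsq(A,c,rcond=None)[0];return s[1],np.degrees(np.angle(s[0])),abs(s[0]),np.abs(A@s-c).max()
E
python3 - <<'E'
from h import *
w=lambda p:(235+(p[0]+.5)/6-.5,130+(p[1]+.5)/6-.5)
P=[(339,253),(387,341),(287,436),(187,339)]
for h in(.110,.114,.118):print(h,fit('w1',[w(p) for p in P],h))
S=[(346,122),(376,181),(275,236),(206,163)]
for p,q in zip(P,S):print(tri(('w1',*w(p)),('scene0',205+(q[0]+.5)/8-.5,155+(q[1]+90.5)/8-.5)).round(4),at_d('w1',*w(p)).round(4))
a,b=at_z('w1',*w((287,265)),.131),at_z('w1',*w((287,345)),.131);d=(a-b)[:2];print('ptr',np.degrees(np.arctan2(d[1],d[0])))
for h in (.108,.113):
  l,r=at_z('w1',*w((318,75)),h),at_z('w1',*w((392,118)),h);print('staple',l,r,np.linalg.norm(l-r))
z=np.load('pics/w1.npz');print(cv2.projectPoints(np.array([[.4635,-.108,.28]]),cv2.Rodrigues(z['R'])[0],z['t'],z['K'],z['D'])[0])
E
```

```text
0.11 (np.complex128(0.46163003488920445-0.11046938076691198j), np.float64(13.60889069207345), np.float64(1.0244799365197856), np.float64(0.00019580763376528016))
0.114 (np.complex128(0.46224005198033946-0.10988848623161745j), np.float64(13.608890692073436), np.float64(1.0135491310925868), np.float64(0.0001937184419037038))
0.118 (np.complex128(0.4628500690714743-0.10930759169632304j), np.float64(13.60889069207346), np.float64(1.0026183256653907), np.float64(0.0001916292500419997))
[ 0.4834 -0.1048  0.1155] [ 0.483  -0.1049  0.1137]
[ 0.4773 -0.1252  0.1158] [ 0.4769 -0.125   0.1158]
[ 0.4478 -0.1245  0.1161] [ 0.4471 -0.1244  0.115 ]
[ 0.4483 -0.0946  0.116 ] [ 0.4477 -0.0944  0.1148]
ptr 44.026592946830874
staple [ 0.50603581 -0.07639551  0.108     ] [ 0.51046539 -0.09366421  0.108     ] 0.01782776246707348
staple [ 0.50620519 -0.07612528  0.113     ] [ 0.510576   -0.09316489  0.113     ] 0.017591255009703294
[[[281.45704269 229.89137319]]]
```

```bash
python3 -m handwheel '[[0.06,0,0,0.05,0,0,0],[0.06,0,0,0.05,0,0,0],[0.06,0,0,0.05,0,0,0],[0.06,0,0,0.035,0,0,0],[0.06,0,0,0.014,0,0,0],[0.06,0,0,0,0,0,0]]' 20
```

```text
time: 4.32
position: [0.4646, -0.1094, 0.125]
tool_rot: [2.912, 1.178, -0.0]
ft_force: [0.5, 0.4, 0.2]
grip_width: 0.691
grip_force: 0.0
```

```bash
python3 -m handwheel '[[0.06,-0.0013,-0.0013,0.004,0,0,0],[0.03,0,0,0,0,0,0],[0.018,0,0,0,0,0,0],[0.018,0,0,0,0,0,0],[0.018,0,0,0,0,0,0]]' 20
```

```text
time: 4.95
position: [0.4625, -0.1093, 0.1207]
tool_rot: [-2.913, -1.176, -0.001]
ft_force: [-0.3, -0.0, -1.1]
grip_width: 0.32
grip_force: 0.0
```

```bash
python3 -m handwheel '[[0.018,0,0,0,0,0,0],[0.018,0,0,0,0,0,0],[0.018,0,0,0,0,0,6],[0.018,0,0,0,0,0,6],[0.018,0,0,0,0,0,6],[0.018,0,0,0,0,0,6],[0.018,0,0,0,0,0,6],[0.018,0,0,0,0,0,6],[0.018,0,0,0,0,0,6],[0.018,0,0,0,0,0,6],[0.018,0,0,0,0,0,6],[0.018,0,0,0,0,0,6]]' 20; python3 - <<'E'
from h import *
s=ctrl.get_state();R=Ro.from_rotvec(s['tool_rot']).as_matrix();print(np.degrees(np.arctan2(R[1,1],R[0,1])),s['torque'])
a=snap('scene','s2')[0];b=snap('side','d2')[0];w=snap('wrist','w2')[0]
cv2.imwrite('pics/m2.png',np.vstack([np.hstack([cv2.resize(x[y0:y0+60,x0:x0+80],(400,300),interpolation=cv2.INTER_CUBIC) for x,y0,x0 in((a,150,205),(b,170,225))]),cv2.resize(np.hstack([w[:300,50:450],w[:300,50:450]*0]),(800,300))]))
E
```

```text
time: 6.45
position: [0.4626, -0.1099, 0.1206]
tool_rot: [3.109, -0.444, 0.001]
ft_force: [0.9, -3.0, 0.8]
grip_width: 0.263
grip_force: 20.0
-106.25330170499535 [-0.2995328   0.03226223  0.00424986]
```

View pics/m2.png

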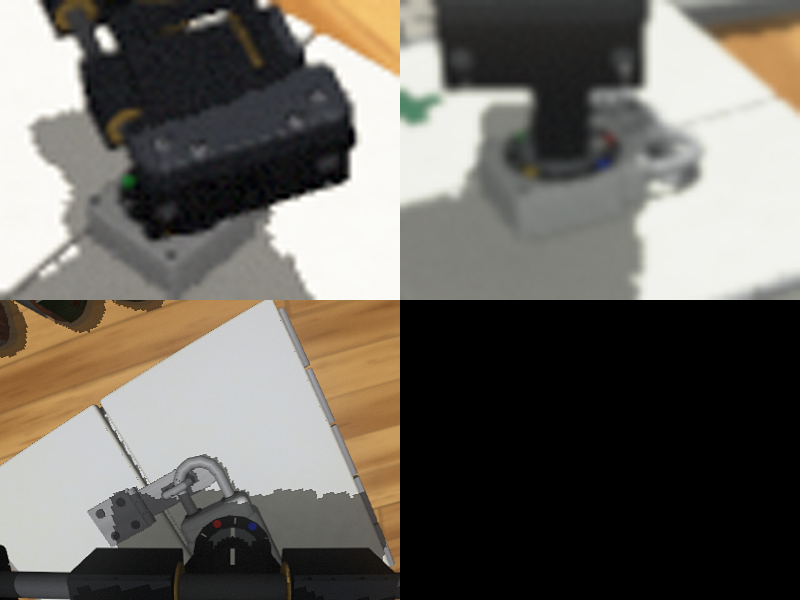

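The wrist view (lower-left) shows the knob gripped, pointer at (233,545) midway between red (217,524) and blue (252,526): dial ≈ +30°. Turn the remaining ~30° with a check.

```bash
python3 -m handwheel '[[0.018,0,0,0,0,0,6],[0.018,0,0,0,0,0,6],[0.018,0,0,0,0,0,6],[0.018,0,0,0,0,0,6],[0.018,0,0,0,0,0,5],[0.018,0,0,0,0,0,0]]' 20; python3 - <<'E'
from h import *
s=ctrl.get_state();R=Ro.from_rotvec(s['tool_rot']).as_matrix();print(np.degrees(np.arctan2(R[1,1],R[0,1])))
w=snap('wrist','w3')[0];v=cv2.imread('pics/w2.png')
cv2.imwrite('pics/m3.png',np.hstack([cv2.resize(x[200:300,235:335],(400,400),interpolation=cv2.INTER_CUBIC) for x in (v,w)]))
E
```

```text
time: 7.35
position: [0.4623, -0.1097, 0.1206]
tool_rot: [2.903, -1.2, -0.0]
ft_force: [-0.5, -1.8, 1.8]
grip_width: 0.259
grip_force: 20.0
-134.91421882191284
```

View pics/m3.png

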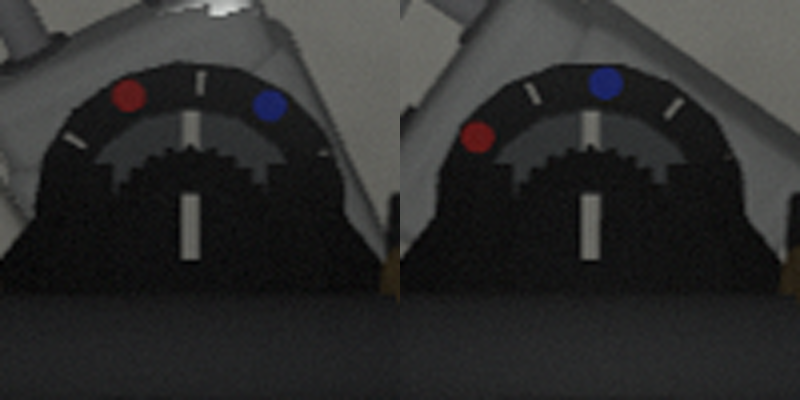

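Right half (now): pointer x≈590, blue (606,83), red (478,138): still a few degrees short of blue, since the lock yawed along. Computing.

```bash
cat >> h.py <<'E'
def dial(f,red,blue,pa,pb):
    r,b=[at_z(f,*p,.1155)[:2] for p in(red,blue)];r,b=[complex(*x) for x in(r,b)]
    e=.021*np.exp(1j*ANG[:2]);s=(r-b)/(e[0]-e[1]);c=r-s*e[0]
    p=[complex(*at_z(f,*q,h)[:2]) for q,h in((pa,.118),(pb,.1315))];q=p[0]-c
    yaw=np.degrees(np.angle(s));print('c',c,'yaw',yaw,'scale',abs(s),'dial deg (disc, top)',yaw-np.degrees(np.angle(q)),yaw-np.degrees(np.angle(p[1]-c)))
E
python3 - <<'E'
from h import *
w=lambda x,y:(235+(x+.5)/4-.5,200+(y+.5)/4-.5)
dial('w2',w(129,96),w(270,106),w(191,117),w(190,197))
dial('w3',w(78,138),w(206,83),w(191,117),w(190,197))
E
```

```text
c (0.46203511989605944-0.10898862069432326j) yaw 9.586492996535014 scale 1.0092224294286778 dial deg (disc, top) 26.001745884981624 25.369262373566016
c (0.46181324299826004-0.1085913247191058j) yaw 9.44093074772243 scale 1.011225608042154 dial deg (disc, top) 53.82826012231807 52.56993731105986
```

```bash
python3 -m handwheel '[[0.018,0,0,0,0,0,3],[0.018,0,0,0,0,0,3],[0.018,0,0,0,0,0,0]]' 20; python3 - <<'E'
from h import *
s=ctrl.get_state();R=Ro.from_rotvec(s['tool_rot']).as_matrix();print(np.degrees(np.arctan2(R[1,1],R[0,1])),s['joint_positions'])
w=snap('wrist','w4')[0][200:260,235:335]
# dots by colour centroid
for n,m in(('r',(w[...,2]>90)&(w[...,1]<60)),('b',(w[...,0]>90)&(w[...,1]<90)&(w[...,2]<80))):
    v,u=np.nonzero(m);print(n,len(u),235+u.mean(),200+v.mean());
    if n=='r':r=(235+u.mean(),200+v.mean())
    else:b=(235+u.mean(),200+v.mean())
f=lambda x,y:(235+(x+.5)/4-.5,200+(y+.5)/4-.5)
dial('w4',r,b,f(191,117),f(190,197))
E
```

```text
time: 7.78
position: [0.4623, -0.1098, 0.1207]
tool_rot: [2.836, -1.35, -0.0]
ft_force: [-0.5, -2.6, 1.5]
grip_width: 0.26
grip_force: 20.0
-140.9183391640217 [-0.39828183  0.01647109  0.58530404  2.0175146  -0.00970877  1.11053147
 -2.26821516]
r 23 251.8695652173913 235.65217391304347
b 41 282.2439024390244 220.0
c (0.46269362707523903-0.10833967836090785j) yaw 7.534591442273498 scale 0.9979859716056821 dial deg (disc, top) 60.70600564197057 61.42209620872422
```

Dial ≈ 60°, at blue. Now back anticlockwise in stages.

```bash
python3 -m handwheel '[[0.018,0,0,0,0,0,-6],[0.018,0,0,0,0,0,-6],[0.018,0,0,0,0,0,-6],[0.018,0,0,0,0,0,-6],[0.018,0,0,0,0,0,-6],[0.018,0,0,0,0,0,-6],[0.018,0,0,0,0,0,-6],[0.018,0,0,0,0,0,-6],[0.018,0,0,0,0,0,-6],[0.018,0,0,0,0,0,-6],[0.018,0,0,0,0,0,0]]' 20; cat > look.py <<'E'
from h import *
import sys
s=ctrl.get_state();R=Ro.from_rotvec(s['tool_rot']).as_matrix();print(np.degrees(np.arctan2(R[1,1],R[0,1])))
w=snap('wrist',sys.argv[1])[0][200:260,235:335]
P=[]
for n,m in(('r',(w[...,2]>90)&(w[...,1]<60)),('b',(w[...,0]>90)&(w[...,1]<90)&(w[...,2]<80))):
    v,u=np.nonzero(m);P.append((235+u.mean(),200+v.mean()));print(n,len(u),P[-1])
f=lambda x,y:(235+(x+.5)/4-.5,200+(y+.5)/4-.5)
dial(sys.argv[1],*P,f(191,117),f(190,197))
E
python3 look.py w5
```

```text
time: 9.2
position: [0.4627, -0.1086, 0.1206]
tool_rot: [-3.131, -0.247, -0.001]
ft_force: [0.5, 0.5, 0.9]
grip_width: 0.263
grip_force: 20.0
-80.99025075278448
r 1 (np.float64(279.0), np.float64(217.0))
b 4 (np.float64(310.75), np.float64(232.5))
c (0.463733818351595-0.10703950009400214j) yaw 11.806920779488463 scale 1.02467084148446 dial deg (disc, top) 6.458174050838768 8.658879198263008
```

```bash
cat > dots.py <<'E'
from h import *
import sys
def dots(f):
    w=cv2.imread(f'pics/{f}.png')[205:262,245:320].astype(int);P=[]
    for x in(w[...,2]-np.maximum(w[...,0],w[...,1]),w[...,0]-np.maximum(w[...,2],w[...,1])):
        x=np.where(x>25,x,0);v,u=np.nonzero(x);q=x[v,u];P.append((245+(u*q).sum()/q.sum(),205+(v*q).sum()/q.sum()));print(len(u),u.min()+245,u.max()+245,v.min()+205,v.max()+205,P[-1])
    return P
g=lambda x,y:(235+(x+.5)/4-.5,200+(y+.5)/4-.5)
for f in sys.argv[1:]:print(f);dial(f,*dots(f),g(191,117),g(190,197))
E
python3 dots.py w2 w3 w4 w5
```

```text
w2
56 263 271 220 227 (np.float64(266.72721578452865), np.float64(223.5211399937363))
51 298 306 223 229 (np.float64(302.0093323761665), np.float64(225.96769562096196))
c (0.46211503973076334-0.10896001693255862j) yaw 9.682382795863257 scale 1.0098699998437641 dial deg (disc, top) 26.270270012984454 25.755968288576298
w3
54 250 258 230 237 (np.float64(253.91400709219857), np.float64(233.84485815602838))
57 282 290 217 224 (np.float64(285.9452096724824), np.float64(220.34465870829507))
c (0.4620550011997146-0.10847180286994307j) yaw 9.024528053866424 scale 1.0087400274782665 dial deg (disc, top) 54.29180934847613 53.647022755475824
w4
43 248 256 233 239 (np.float64(252.1062931696086), np.float64(235.8296239447429))
55 278 286 217 224 (np.float64(282.26777469990765), np.float64(220.14866112650046))
c (0.4626221572027009-0.10840406291557676j) yaw 7.752213591646663 scale 0.9932077428438955 dial deg (disc, top) 60.58571652301969 61.0539584112611
w5
53 275 282 217 224 (np.float64(278.63712925668256), np.float64(220.29842548517027))
51 307 314 231 238 (np.float64(310.5652003142184), np.float64(234.17282010997644))
c (0.4621700586870101-0.1079955565338018j) yaw 14.348865234697817 scale 1.0102038168405074 dial deg (disc, top) 6.216756088130424 6.064188531729002
```

```bash
python3 -m handwheel '[[0.018,0,0,0,0,0,-3.5],[0.018,0,0,0,0,0,-3],[0.018,0,0,0,0,0,0]]' 20; python3 look.py w6 >/dev/null; python3 dots.py w6
```

```text
time: 9.62
position: [0.4627, -0.1085, 0.1206]
tool_rot: [-3.112, -0.421, -0.001]
ft_force: [0.4, 2.3, 1.1]
grip_width: 0.26
grip_force: 20.0
w6
54 279 286 217 224 (np.float64(282.5097605893186), np.float64(220.12854511970534))
32 309 316 234 239 (np.float64(312.31294269156473), np.float64(236.11268512556342))
c (0.462778144637875-0.10842173780092713j) yaw 15.919308330990454 scale 0.9881194880482734 dial deg (disc, top) -0.4366733405414287 -1.9609475587739453look.py:7: RuntimeWarning: Mean of empty slice.
  v,u=np.nonzero(m);P.append((235+u.mean(),200+v.mean()));print(n,len(u),P[-1])
  ret = ret.dtype.type(ret / rcount)
```

```bash
python3 -m handwheel '[[0.04,0,0,0,0,0,0],[0.087,0,0,0,0,0,0],[0.087,0,0,0,0,0,0],[0.087,0,0,-0.04,0,0,0],[0.087,0,0,-0.06,0,0,0],[0.087,0,0,0,0,0,0]]'; python3 - <<'E'
from h import *
w=snap('wrist','w7')[0]
z=np.load('pics/w7.npz');c=cv2.projectPoints(np.array([[.4627,-.108,.1155]]),cv2.Rodrigues(z['R'])[0],z['t'],z['K'],z['D'])[0].ravel();print(c)
u,v=int(c[0])-60,int(c[1])-60;print(u,v)
cv2.imwrite('pics/w7c.png',cv2.resize(w[v:v+100,u:u+120],(720,600),interpolation=cv2.INTER_CUBIC))
E
```

```text
time: 10.42
position: [0.4654, -0.1101, 0.2251]
tool_rot: [3.112, 0.422, 0.014]
ft_force: [0.4, 0.1, 0.6]
grip_width: 0.86
grip_force: 0.0
[279.51350152 209.40813853]
219 149
```

View pics/w7c.png

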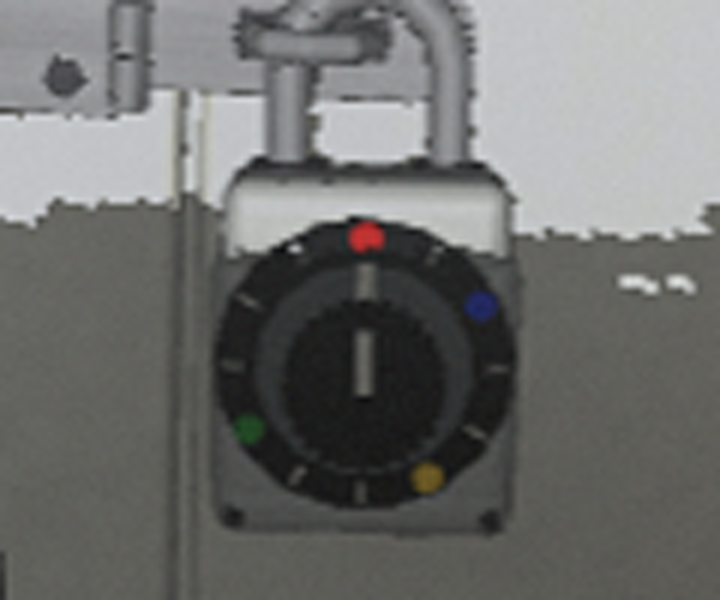

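The pointer (366,270) lines up with red (367,237). The other dots are blue (481,306), yellow (428,478), green (248,428), and the staple crown spans about (255,35)-(380,42).

```bash
python3 - <<'E'
from h import *
w=lambda x,y:(219+(x+.5)/6-.5,149+(y+.5)/6-.5)
c,yaw,s,r=fit('w7',[w(367,237),w(481,306),w(428,478),w(248,428)],.1155);print(c,yaw,s,r)
u=np.exp(1j*np.radians(yaw))
a,b=[complex(*at_z('w7',*w(*p),h)[:2]) for p,h in(((366,272),.118),((364,395),.1315))];print('dial',[yaw-np.degrees(np.angle(a-c))])
st=complex(*at_z('w7',*w(318,38),.110)[:2]);print('staple',st,(st-c)/u)
g=c-.006*u
st=ctrl.get_state();R=Ro.from_rotvec(st['tool_rot']).as_matrix();p=st['position']
print('tool y ang',np.degrees(np.arctan2(R[1,1],R[0,1])),'want',yaw-90,'shift tool',R.T@(np.array([g.real,g.imag,.0945])-p), p,g, st['joint_positions'], 'tilt',R[:,2])
E
```

```text
(0.4622077253494427-0.10787020729726765j) 14.027496014519743 1.0109283127069189 0.00016518892374660637
dial [np.float64(-0.017817295222386065)]
staple (0.510051311377298-0.08741413112753349j) (0.05137516453536672+0.008249378475421782j)
tool y ang -74.55792183253148 want -75.97250398548026 shift tool [-0.00761299 -0.0025246   0.1280154 ] [ 0.46380779 -0.10975865  0.22255082] (0.4563866482462154-0.10932453234975165j) [-0.40347592 -0.08230846  0.55601707  1.88510908  0.04385001  1.3221456
 -1.1608606 ] tilt [ 4.60216901e-03  2.16650733e-04 -9.99989386e-01]
```

```bash
python3 -m handwheel '[[0.087,-0.0076,-0.0025,0.03,0,0,1.4],[0.087,0,0,0.045,0,0,0],[0.087,0,0,0.035,0,0,0],[0.087,0,0,0.008,0,0,0],[0.087,0,0,0,0,0,0]]'; python3 - <<'E'
from h import *
st=ctrl.get_state();R=Ro.from_rotvec(st['tool_rot']).as_matrix();p=st['position']
print(np.degrees(np.arctan2(R[1,1],R[0,1])),R.T@(np.array([.4564,-.1093,.0955])-p),p)
E
```

```text
time: 11.1
position: [0.4541, -0.1091, 0.1022]
tool_rot: [3.118, 0.384, -0.002]
ft_force: [0.9, -0.8, 0.2]
grip_width: 1.001
grip_force: 0.0
-75.95953609260035 [0.00222157 0.00076072 0.00673811] [ 0.45406905 -0.1090989   0.1022411 ]
```

```bash
python3 -m handwheel '[[0.087,0.0022,0.0008,0.0067,0,0,0],[0.06,0,0,0,0,0,0],[0.045,0,0,0,0,0,0],[0.045,0,0,0,0,0,0],[0.045,0,0,0,0,0,0],[0.045,0,0,0,0,0,0],[0.045,0,0,0,0,0,0]]' 30
```

```text
time: 11.98
position: [0.4568, -0.1095, 0.096]
tool_rot: [3.118, 0.384, 0.0]
ft_force: [0.0, -1.4, 0.9]
grip_width: 0.571
grip_force: 30.0
```

```bash
python3 -m handwheel '[[0.045,0,0.0015,-0.0005,0,0,0],[0.045,-0.003,0,0,0,0,0],[0.045,-0.003,0,0,0,0,0],[0.045,-0.003,0,0,0,0,0],[0.045,-0.003,0,0,0,0,0],[0.045,0,0,0,0,0,0]]' 30
```

```text
time: 12.72
position: [0.4449, -0.1136, 0.0962]
tool_rot: [-3.118, -0.384, 0.001]
ft_force: [1.0, 0.1, -2.8]
grip_width: 0.572
grip_force: 30.0
```

```bash
python3 -m handwheel '[[0.045,-0.003,0,0,0,0,0],[0.045,-0.003,0,0,0,0,0],[0.045,-0.002,0,0,0,0,0],[0.045,0,0,0,0,0,0]]' 30
```

```text
time: 13.22
position: [0.4374, -0.1155, 0.0963]
tool_rot: [-3.118, -0.384, 0.001]
ft_force: [-0.0, -0.2, -4.6]
grip_width: 0.569
grip_force: 30.0
```

```bash
python3 -m handwheel '[[0.045,-0.0015,0,0,0,0,0],[0.045,-0.001,0,0,0,0,0],[0.045,0,0,0,0,0,0]]' 30
```

```text
time: 13.6
position: [0.4363, -0.1159, 0.0966]
tool_rot: [3.118, 0.385, 0.003]
ft_force: [4.8, 1.3, -5.5]
grip_width: 0.571
grip_force: 30.0
```

```bash
python3 -m handwheel '[[0.045,-0.0015,0,0,0,0,0],[0.045,-0.001,0,0,0,0,0],[0.045,0,0,0,0,0,0]]' 30; python3 - <<'E'
from h import *
w=snap('wrist','w8')[0];cv2.imwrite('pics/w8c.png',cv2.resize(w[150:270,200:360],(800,600),interpolation=cv2.INTER_CUBIC))
print(ctrl.get_state()['joint_positions'])
E
```

```text
time: 13.98
position: [0.4361, -0.116, 0.0973]
tool_rot: [3.117, 0.386, 0.011]
ft_force: [9.9, 3.0, -7.5]
grip_width: 0.571
grip_force: 30.0
[-0.38100928 -0.02042937  0.5839079   2.09924359  0.0111269   1.05289572
 -1.12721556]
```

View pics/w8c.png

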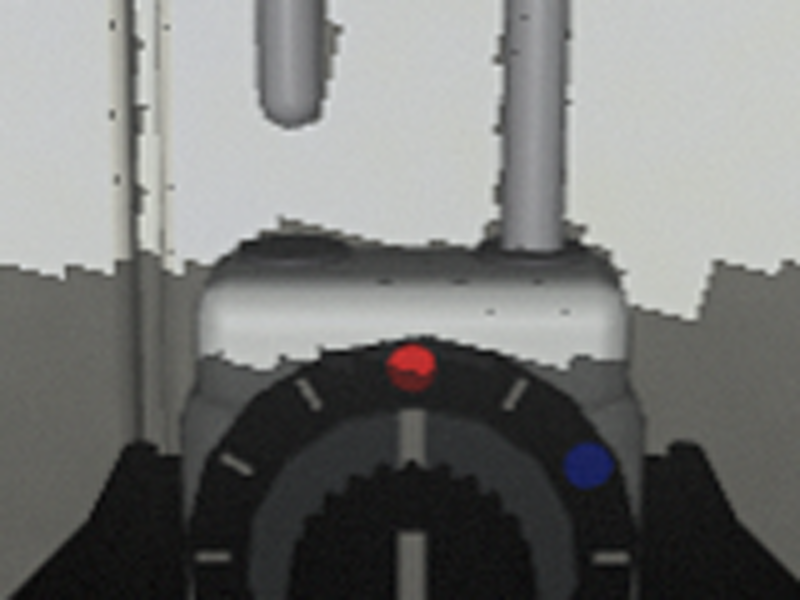

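The short leg's tip (290,125) stands clear of the body front (290,240), about 13-14 mm; with 10 N at the stop the shackle is fully open, dial still at red. Now unload and push forward.

```bash
python3 -m handwheel '[[0.045,0.003,0,0,0,0,0],[0.045,0.005,0,0,0,0,0],[0.045,0.005,0,0,0,0,0],[0.045,0,0,0,0,0,0]]' 30; python3 - <<'E'
from h import *
st=ctrl.get_state();R=Ro.from_rotvec(st['tool_rot']).as_matrix();p=st['position']
u=np.array([np.cos(np.radians(14)),np.sin(np.radians(14))]);v=np.array([-u[1],u[0]])
d=p[:2]-np.array([.4361,-.116]);print('fwd',d@u,'left',d@v,np.degrees(np.arctan2(R[1,1],R[0,1])))
E
```

```text
time: 14.52
position: [0.4459, -0.1136, 0.0963]
tool_rot: [3.118, 0.384, 0.0]
ft_force: [0.8, -0.0, -2.9]
grip_width: 0.576
grip_force: 30.0
fwd 0.010113942979873256 left -7.446890115801394e-05 -75.94090353238694
```

```bash
python3 -m handwheel '[[0.045,0.005,0,0,0,0,0],[0.045,0.005,0,0,0,0,0],[0.045,0.005,0,0,0,0,0],[0.045,0.005,0,0,0,0,0],[0.045,0.003,0,0,0,0,0],[0.045,0,0,0,0,0,0]]' 30; python3 - <<'E'
from h import *
st=ctrl.get_state();R=Ro.from_rotvec(st['tool_rot']).as_matrix();p=st['position']
u=np.array([np.cos(np.radians(14)),np.sin(np.radians(14))]);v=np.array([-u[1],u[0]])
d=p[:2]-np.array([.4361,-.116]);print('fwd',d@u,'left',d@v,np.degrees(np.arctan2(R[1,1],R[0,1])))
w=snap('wrist','w9')[0];cv2.imwrite('pics/w9c.png',cv2.resize(w[130:250,200:360],(800,600),interpolation=cv2.INTER_CUBIC))
E
```

```text
time: 15.28
position: [0.4682, -0.1078, 0.0963]
tool_rot: [3.118, 0.385, 0.001]
ft_force: [0.3, -0.4, -3.1]
grip_width: 0.571
grip_force: 30.0
fwd 0.03310534342864749 left 0.00018000880156999587 -75.92336134859823
```

View pics/w9c.png

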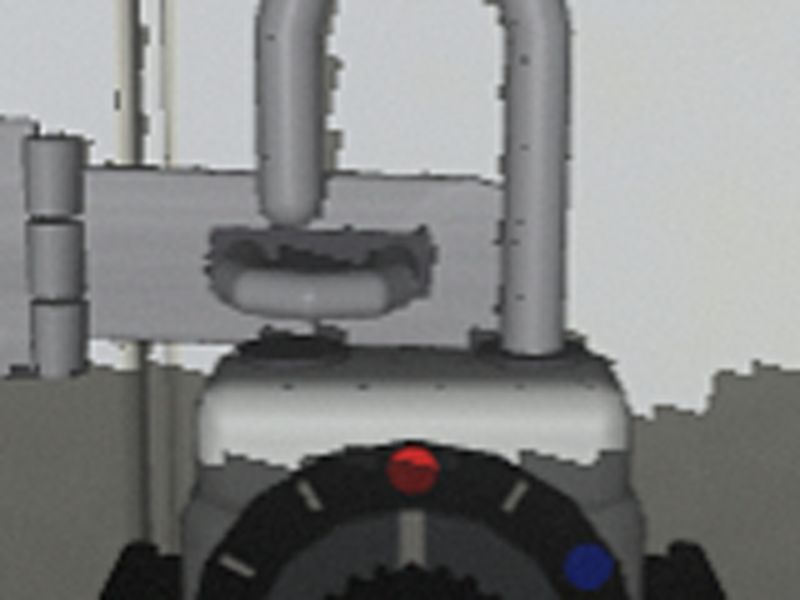

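The staple crown (225-410, 265-320) sits in the gap between the short leg's tip (290,225) and the body front (y≈345). Going right.

```bash
python3 -m handwheel '[[0.045,0,0.003,0,0,0,0],[0.045,0,0.004,0,0,0,0],[0.045,0,0.004,0,0,0,0],[0.045,0,0.004,0,0,0,0],[0.045,0,0,0,0,0,0]]' 30
```

```text
time: 15.95
position: [0.4715, -0.1231, 0.0964]
tool_rot: [3.118, 0.383, 0.0]
ft_force: [0.1, -0.0, -4.7]
grip_width: 0.568
grip_force: 30.0
```

```bash
python3 -m handwheel '[[0.045,0,0.005,0,0,0,0],[0.045,0,0.005,0,0,0,0],[0.045,0,0.005,0,0,0,0],[0.045,0,0,0,0,0,0],[0.045,0,0,-0.01,0,0,0],[0.045,0,0,-0.02,0,0,0],[0.045,0,0,-0.03,0,0,0],[0.045,0,0,-0.04,0,0,0],[0.045,0,0,-0.035,0,0,0],[0.045,0,0,-0.02,0,0,0],[0.045,0,0,0,0,0,0],[0.045,0,0,0,0,0,0]]' 30; python3 - <<'E'
from h import *
w=snap('wrist','w10')[0];a=snap('scene','s10')[0]
cv2.imwrite('pics/m10.png',np.hstack([cv2.resize(x,(400,400)) for x in(w[70:270,180:380],a[60:260,150:350])]))
E
```

```text
time: 17.45
position: [0.4745, -0.1369, 0.2505]
tool_rot: [-3.117, -0.385, 0.002]
ft_force: [-0.1, -0.1, -4.6]
grip_width: 0.575
grip_force: 30.0
```

View pics/m10.png

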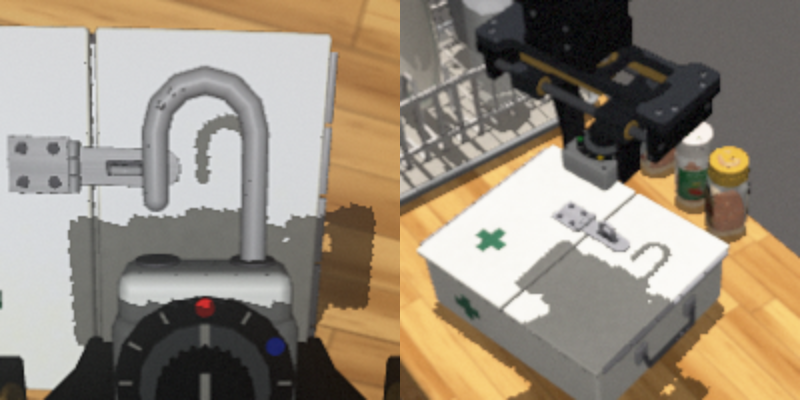

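The lock is held level about 15 cm above the box. Its shackle is fully open (tip at (155,205), body front at y≈260), the pointer is on red, and the staple is free. Handing in.

```bash
python3 -c "from bench import ctrl; print(ctrl.close_job())"
```

```text
the job is handed in; nothing more can be done
None
```

The padlock was unlocked in the order asked (clockwise to blue, back to red, shackle pulled fully open), unhooked from the staple and held dial up about 15 cm above the box when I handed the job in at about 17.5 s; the hand-in returned no verdict.

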